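Slide the tall tube crate into the parts pen and shut the gate

TASK

Put the tall crate of kaleidoscope tubes away in the open bay of the parts pen: push it low down on its base so that it slides upright without tipping, until it stands wholly inside, then push the gate shut behind it. Do it all by pushing, gripping and lifting nothing and keeping off the slatted upper part of the crate, and leave the glass wheels and everything else where they stand.

Things in the scene. Friction and masses are not known exactly. Their poses are not given: they have to be found in the camera images.
- crate: tall crate before the pen's open bay. Base: solid plywood tray 72 deep (x) x 92 wide (y) x 50 mm high, the part to push; rack and tubes above it, 191 mm in all. 0.7 to 1 kg, friction on the bench about 0.6: slides at 4 to 7 N pushed low, tips if pushed above 50 to 75 mm. Origin: centre of the underside; x points to the pen, to the robot's left; push the -x face, 36 mm from the origin
- crate_rack: upper part of the crate, fixed on its tray, 3 mm inside its outline all round: slatted rack 66 x 86 mm, from 50 to 145 mm above the bench, with six brass, copper and aluminium tubes of 25 mm diameter standing in it to 185 and 191 mm. Not to be pushed on. Origin and axes those of the crate
- pen: pine pen fixed to the bench, walls 12 mm thick, 45 mm high, no floor. Origin: on the bench at the centre of its gated bay; x points into the bay (to the robot's left), y roughly towards the robot. Bay: y -62 to 62, x from -55 (open mouth, facing right) to 55 mm (back wall). Behind it a closed bay (x 67 to 143) holds the wheels. Outside x -55 to 155, y -74 to 74 mm
- gate (a joint): opening angle (rad) of the gate: beech board 138 mm long, 10 thick, 4 to 40 mm above the bench, on a vertical hinge at the far end of the bay's mouth. 0 = shut, across the mouth (x -67 to -57 mm in the pen's frame); growing, the free end swings out to the right (1.57: along the pen's -x) and on away from the robot; starts 2.0 to 2.5, stop 2.7. Stays where left, moves with 1 N at the free end
- gate_hinge (a point): point on the gate's hinge axis, 22 mm above the bench; lies at x -62, y -68 mm in the pen's frame. Axes those of the pen
- gate_tip (a point): middle of the end face of the gate's free end, 138 mm from the hinge axis, 22 mm above the bench. Axes turn with the gate: -y points along the board to the hinge, -x out of its outer face (the one that faces away from the bay when shut), z up
- wheel0: amber glass wheel 44 mm across, 12 mm thick, with a 12 mm hole, lying flat on the bench in the pen's closed bay. Origin: centre of the underside. Leave alone
- wheel1: amber glass wheel of the same size, flat on the bench in the closed bay, with wheel2 on top. Leave alone
- wheel2: amber glass wheel of the same size, lying on wheel1. Leave alone
- dome: turquoise resin dome, 66 mm across, 35 mm high, flat side down, at the right. Origin: centre of the underside. Leave alone
- tube: aluminium tube 38 mm across, 150 mm tall, standing on end, near the pen or further left. Origin: centre of the underside. Leave alone
- stand: pewter kaleidoscope stand, round foot 76 mm across with a stem and a cradle, 112 mm tall, beyond the pen. Origin: centre of the underside. Leave alone
- jar: small clear jar with a brass cap, 52 mm across, 60 mm tall, near the pen or further left. Origin: centre of the underside. Leave alone
Not all that is in view belongs to the job. Of the things that look like the crate, take the one that is farthest to the robot's right at the start.

How it is judged:
At the end, for the whole second after the job is handed in: The crate stands upright (within 0.05 rad) and at rest on the bench wholly inside the gated bay, its origin within 22 mm of the bay's centre line and of its middle, and the gate is shut (within 0.07 rad) (x of crate in the frame of pen between -0.022 and 0.024 m and y of crate in the frame of pen between -0.022 and 0.022 m and angle between crate's own z axis and vertical below 0.05 rad and height (world z) of crate below 0.004 m and linear speed of crate below 0.01 m/s and value of joint gate below 0.07 rad); the robot touches nothing.
It fails at once if the crate rocks or tips by more than 0.15 rad (angle between crate's own z axis and vertical above 0.15 rad).
It fails at once if the crate is lifted off the bench (more than 10 mm) (height (world z) of crate above 0.01 m).
It fails at once if the robot pushes with more than 3 N on the crate's upper part, above its tray (contact force between any of the fingers, the arm and crate_rack above 3 N).
It fails at once if the crate or the gate is taken between the fingers ((x of the grasp point in the frame of crate between -0.03 and 0.03 m and y of the grasp point in the frame of crate between -0.04 and 0.04 m and z of the grasp point in the frame of crate between 0 and 0.19 m) or (x of the grasp point in the frame of gate_tip between -0.004 and 0.004 m and y of the grasp point in the frame of gate_tip between -0.13 and 0 m and z of the grasp point in the frame of gate_tip between -0.022 and 0.018 m)).
It fails at once if a glass wheel, the dome, the tube, the stand or the jar is moved by more than 20 mm (distance of any of wheel0, wheel1, wheel2, dome, tube, stand, jar from where it was at the start of the episode above 0.02 m).
It also fails if it takes over 72 s, if anything falls off the work surface, if the arm or the gripper's body presses on something with over 40 N, if the wrist force passes 120 N, or if a joint passes its speed limit or range.

ROBOT

A 6-joint arm with a two-finger parallel gripper is mounted at the origin on the work surface. World frame = base frame: x ahead of the robot, y to its left, z up, the work surface at z = 0. Lengths are in m, angles in rad, forces in N, time in s.
With the tool pointing down it reaches from about 0.225 to 0.875 m from the base axis. Payload 3.4 kg.
Tool frame: the origin (TCP) lies on the centre line of the jaws, within the pads' length; the fingertips stand 19 mm ahead of it and the grasp point (between the pads) is the TCP; z points along the fingers, y is the direction in which the jaws open and shut (so a half turn about z gives the same grasp; the last joint's range is limited). The gripper opens to 85 mm and grips with 20 to 120 N. Pads are 22 mm wide; open, the fingers measure 114 mm over their backs; the gripper's body (76 mm by 85 mm) begins 54 mm behind the grasp point. The pads swing forward as they close: fully open they stand 13 mm farther back than shut.
Start: joints at [1.138, 0.276, 1.505, -0, 1.361, -0.121], TCP at [0.176, 0.547, 0.25] pointing down, gripper open.
Joint ranges: [-2.89, 2.89], [-0.75, 2.08], [0.22, 2.7], [-1.18, 4.32], [0.11, 2.71], [-2.7, 2.7]. Speed limits (rad/s): [2.57, 2.57, 3.14, 3.14, 3.14, 3.14].

INTERFACE

Orientations are given as a unit quaternion [w, x, y, z].
In Python, from rig import monitor, eyes, manip, models gives the robot as it stands.
- The arm moves only by the tool send_rows, never from a script. Its argument "deltas" is a list of rows, each an object with "dp": the shift along the world's x, y, z each as a share of 0.12 m, from -1 to 1, a list of three; "rotation": the turn, a rotation vector about the world's x, y, z each as a share of 0.5 rad, from -1 to 1, a list of three. In form: [{"dp": [dx, dy, dz], "rotation": [rx, ry, rz]}, ...]. A call has 1 to 12 rows; each row is the pose to reach, as a shift and turn from the pose commanded when the call began; what a row does not reach only later rows make up. A row lasts 1/12 s, in which the tool goes at most 41.7 mm and 7.16 degrees, less where a joint would pass 70% of its speed; a pose out of reach is approached as far as the arm can. A call with a number of a shift or a turn outside -1 to 1 is refused whole. A call with a gripper value outside its range is refused whole. "fingers" is the closure, from -1 (fully open) to 1 (shut), set as the call begins (left out, the last holds). The fingers move at their own pace and stop on an object; "grip_force" is the grip in N (left out, the last holds). Time passes only in rows, so rows that repeat a pose let the fingers close. It gives the time, the measured TCP pose, the force and the opening at its end, in the units of the state.
- monitor.get_state(): the state, without advancing time (a new reading comes with each control period).
- eyes.get_image(name): name is "scene" or "side" or "wrist"; returns a dict with "color" (384x512x3 uint8, red, green, blue), "depth" (384x512 float32, m along the optical axis (not along the pixel's ray), 0 where there is no reading), "mtx" (3x3 intrinsics, pixels), "k1" (the pictures are not rectified: a ray, as slopes to the right and down, at radius r is drawn at 1 + k1 r^2 times it, then the intrinsics apply), "rvec" (rotation vector, rad) and "tvec" (3), from world to camera coordinates, as OpenCV has them. Camera axes: x right, y down, z forward; pixel columns grow to the right and rows downward; lengths in m; the calibration is good to about 2 mm. A picture is of the moment at which its call begins.
- manip.sign_off(): hands the job in, once; it reports no verdict.
Trained networks look in a picture, given as the dict that the camera call returned (one of the last four; its "shot" number tells which), for a name from the list of things; names that differ only in an ending like _2 or _b are one class to them, and where a whole thing is asked for, a point or a joint stands for the part that bears it (a point fixed in the world has none). Each returns a list of dicts, best first, with "score" (0 to 1); they miss things now and then, are a little off and sometimes report something else, mostly with a low value. They report only what shows in the picture. A call takes as long as a camera call. They do not tell look-alikes from the thing itself.
- models.find_in(name, picture): "box" ([left, top, right, bottom] in pixels, round what is visible of it).
The state is a dict: "clock": time; "qpos": joint angles; "qd": joint speeds; "effort": joint torques, N m; "position": TCP position; "ee_rot": TCP orientation; "contact_force": force on the tool from outside, world axes, zero at the start; "moment": the same for the moment, N m; "width": finger opening in m.
Only numpy, scipy, OpenCV 4.12 (cv2) and the standard library are available. Lean on these libraries where they do the work, as an engineer would, in place of code of your own. Each camera call takes 0.05 s, during which the arm holds its last target.

## Working session

There is one attempt and no reset: what is moved stays moved. The work goes in short steps, Python scripts to look and compute and a tool call to move; the robot and the scene stay as the last step left them, time stands still between calls to the robot, and variables do not carry over. Pictures are saved under pics/ and viewed, and the job is handed in when it is done.

Besides the shell and the picture viewer there is one more tool, called after "Emit:" as name(argument=value, ...), one argument or row to a line, values as JSON. send_rows: Moves the arm, as the interface text tells. Its arguments: {"type":"object","properties":{"deltas":{"type":"array","items":{"type":"object","properties":{"dp":{"type":"array","items":{"type":"number"}},"rotation":{"type":"array","items":{"type":"number"}}}}},"fingers":{"type":"number"},"grip_force":{"type":"number"}},"required":["deltas"]}

```bash
mkdir -p pics; cat > h.py <<'E'
import numpy as np, cv2
from rig import monitor, eyes, manip, models
def save(n,p): cv2.imwrite(f'pics/{n}.png',cv2.cvtColor(p['color'],cv2.COLOR_RGB2BGR))
def RT(p):
    R,_=cv2.Rodrigues(np.array(p['rvec'],float)); return R,np.array(p['tvec'],float).ravel()
def slopes(p,u,v):
    K=np.array(p['mtx']);x=(np.asarray(u,float)-K[0,2])/K[0,0];y=(np.asarray(v,float)-K[1,2])/K[1,1]
    a,b=x.copy(),y.copy()
    for _ in range(20):
        f=1+p['k1']*(a*a+b*b); a,b=x/f,y/f
    return a,b
def onz(p,u,v,z=0):
    R,t=RT(p);a,b=slopes(p,u,v);d=np.stack([a,b,np.ones_like(a)],-1)@R; c=-R.T@t
    s=(z-c[2])/d[...,2]; return c+d*s[...,None]
def cloud(p):
    R,t=RT(p);v,u=np.mgrid[:384,:512];a,b=slopes(p,u,v);z=p['depth']
    P=np.stack([a*z,b*z,z],-1); W=(P-t)@R; W[z<=0]=np.nan; return W
def proj(p,X):
    R,t=RT(p);c=np.atleast_2d(X)@R.T+t;a=c[:,0]/c[:,2];b=c[:,1]/c[:,2];f=1+p['k1']*(a*a+b*b);K=np.array(p['mtx'])
    return np.stack([a*f*K[0,0]+K[0,2],b*f*K[1,1]+K[1,2]],-1)
E
python3 - <<'E'
from h import *
s=monitor.get_state();print(s['clock'],s['position'],s['ee_rot'],s['width'])
for n in ['scene','side','wrist']:
    p=eyes.get_image(n);save(n+'0',p);np.save(f'{n}0.npy',p,allow_pickle=True)
    R,t=RT(p);print(n,-R.T@t)
    for k in ['crate','pen','gate','dome','tube','stand','jar','wheel0']:
        try: print(k,[(np.round(d['box']).astype(int).tolist(),round(d['score'],2)) for d in models.find_in(k,p)][:4])
        except Exception as e: print(k,e)
E
```

```text
0.0 [0.17619252 0.54680857 0.24942954] [-2.48563207e-04  1.55281236e-01  9.87869866e-01 -8.95945222e-04] 0.08551174196107475
scene [1.09990597 0.19874725 0.97041007]
crate [([353, 264, 408, 316], 0.76), ([345, 115, 381, 177], 0.75), ([215, 184, 246, 243], 0.63)]
pen [([228, 200, 349, 279], 0.56)]
gate [([228, 243, 272, 276], 0.94)]
dome [([137, 154, 158, 167], 0.61)]
tube [([380, 192, 410, 233], 0.92)]
stand [([300, 261, 332, 299], 0.59)]
jar [([300, 179, 319, 201], 0.58)]
wheel0 [([324, 230, 337, 243], 0.58), ([321, 213, 338, 229], 0.52)]
side [-0.20710885  0.9678437   1.17893257]
crate [([105, 183, 142, 247], 0.97), ([212, 129, 245, 186], 0.87)]
pen [([174, 162, 198, 245], 0.94), ([170, 239, 188, 277], 0.73)]
gate []
dome [([173, 160, 240, 241], 0.25)]
tube [([170, 239, 186, 278], 0.76)]
stand [([154, 179, 170, 214], 0.95)]
jar []
wheel0 [([188, 220, 195, 226], 0.55)]
wrist [0.10973833 0.56895918 0.37363325]
crate [([0, 247, 105, 324], 0.69)]
pen []
gate []
dome []
tube []
stand []
jar []
wheel0 []
```

View pics/scene0.png

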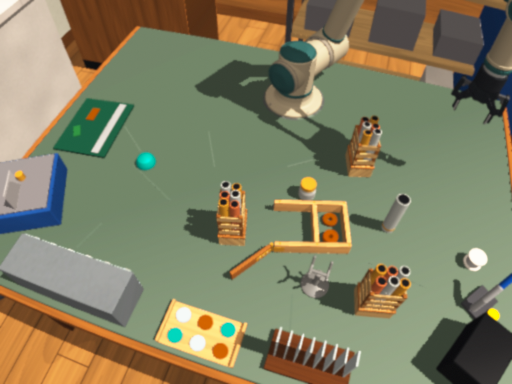

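View pics/side0.png

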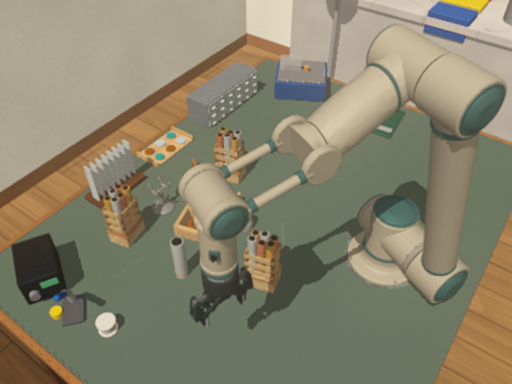

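Three look-alikes in the scene picture: (231,213), (363,146) and (382,290). The robot's right is image left, so (231,213), before the pen's mouth, is the crate. I'll check it in a close crop and measure.

```bash
python3 - <<'E'
from h import *
p=np.load('scene0.npy',allow_pickle=True).item()
c=p['color'][165:305,195:365]; cv2.imwrite('pics/crop0.png',cv2.cvtColor(cv2.resize(c,None,fx=4.6,fy=4.2,interpolation=cv2.INTER_CUBIC),cv2.COLOR_RGB2BGR))
W=cloud(p); print('table z',np.nanmedian(W[300,150:200,2]), np.nanmedian(W[150:200,100:130,2]))
# height maps
sub=W[165:305,195:365].reshape(-1,3); col=p['color'][165:305,195:365].reshape(-1,3)
def hm(W,lo=0.0,x0=.3,y0=-.25,x1=.85,y1=.35,res=.001):
    pass
# pen tops
m=(np.abs(sub[:,2]-.045)<.006); q=sub[m]; print('wall pts',len(q),q.min(0),q.max(0))
np.save('pts.npy',sub)
im=np.zeros((600,700,3),np.uint8)
al=W.reshape(-1,3); cc=p['color'].reshape(-1,3)
ok=np.isfinite(al[:,2])&(al[:,2]>.008)
o=np.argsort(al[ok][:,2])
for (x,y,z),k in zip(al[ok][o],cc[ok][o]):
    u=int((.35-y)*1000);v=int((.85-x)*1000)
    if 0<=u<700 and 0<=v<600: cv2.circle(im,(u,v),1,tuple(int(i) for i in k[::-1]),-1)
cv2.imwrite('pics/top0.png',im)
E
```

```text
table z 0.0006345293650791919 0.00031315535476960374
wall pts 1399 [ 0.28886547 -0.05103952  0.0390106 ] [0.74659409 0.35615776 0.05099306]
```

View pics/crop0.png

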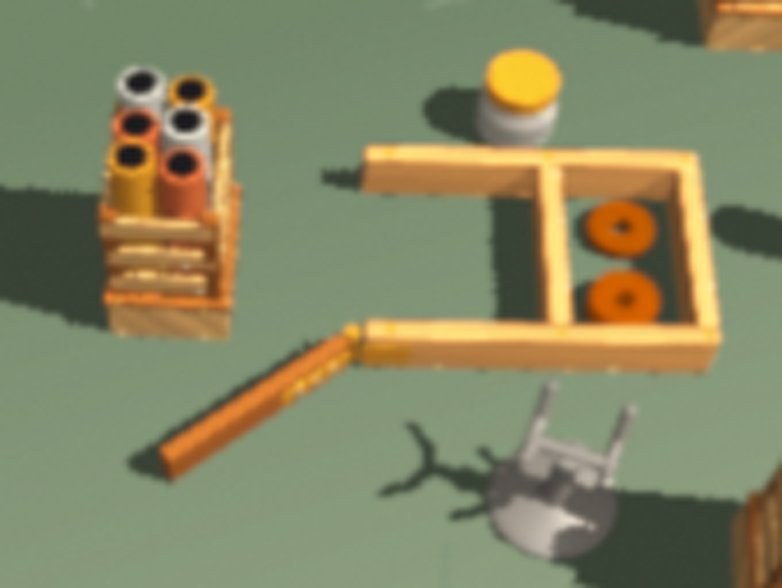

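View pics/top0.png

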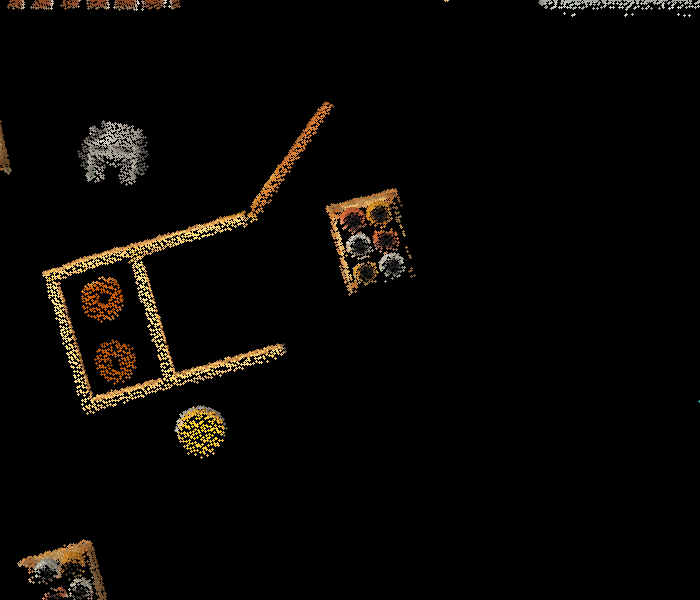

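```bash
cat > fit.py <<'E'
from h import *
from scipy.optimize import minimize
from scipy.spatial import cKDTree
def grid(x0,x1,y0,y1,r=.002):
    X,Y=np.meshgrid(np.arange(x0,x1+1e-9,r),np.arange(y0,y1+1e-9,r));return np.c_[X.ravel(),Y.ravel()]
def tf(q,P): 
    c,s=np.cos(q[2]),np.sin(q[2]); return P@np.array([[c,s],[-s,c]])+q[:2]
def fit(T,D,q0):
    tr=cKDTree(D)
    h=.003; f=lambda d: np.minimum(d,.015)**1.3
    def cost(q):
        A=tf(q,T); a=tr.query(A)[0]; b=cKDTree(A).query(D)[0]; return f(a).mean()+f(b).mean()
    for _ in range(3):
        r=minimize(cost,q0,method='Nelder-Mead',options=dict(initial_simplex=np.array(q0)+np.array([[0,0,0],[.01,0,0],[0,.01,0],[0,0,.1]]),xatol=1e-5,fatol=1e-9)); q0=r.x
    return r.x,r.fun
penT=np.vstack([grid(-.055,.155,-.074,-.062),grid(-.055,.155,.062,.074),grid(.055,.067,-.062,.062),grid(.143,.155,-.062,.062)])
def penpose(W):
    P=W.reshape(-1,3); m=(np.abs(P[:,2]-.045)<.004); P=P[m]
    q0=np.array([.56,.19,np.deg2rad(90+75)])
    # pen centre guess from top view
    q0=np.array([.85-.29,.35-.21,np.deg2rad(105)])
    l=(P[:,:2]-q0[:2]); c,s=np.cos(q0[2]),np.sin(q0[2]); lx=l@[c,s]; ly=l@[-s,c]
    k=(lx>-.075)&(lx<.18)&(abs(ly)<.095)
    return fit(penT,P[k][:,:2],q0),k.sum()
E
python3 - <<'E'
from fit import *
p=np.load('scene0.npy',allow_pickle=True).item(); W=cloud(p)
(q,c),n=penpose(W); print('pen',q,np.rad2deg(q[2]),c,n)
P=W.reshape(-1,3)
# crate tubes tops and rack
m=(P[:,2]>.14)&(P[:,0]>.54)&(P[:,0]<.68)&(P[:,1]>-.08)&(P[:,1]<.04)
# gate pts
m=(abs(P[:,2]-.04)<.004)&(P[:,0]>.625)&(P[:,0]<.76)&(P[:,1]>.01)&(P[:,1]<.11)
G=P[m][:,:2]; mu=G.mean(0);u,s,v=np.linalg.svd(G-mu); d=v[0]; t=(G-mu)@d; print('gate',mu,d,mu+d*t.min(),mu+d*t.max(),len(G))
def tow(q,l): return tf(q,np.atleast_2d(l))
print('hinge',tow(q,[-.062,-.068]))
# crate face points between z .005-.047 
m=(P[:,2]>.006)&(P[:,2]<.046)&(P[:,0]>.5)&(P[:,0]<.7)&(P[:,1]>-.1)&(P[:,1]<.04)
F=P[m]; print(len(F)); 
mr=(P[:,2]>.045)&(P[:,2]<.2)&(P[:,0]>.5)&(P[:,0]<.7)&(P[:,1]>-.1)&(P[:,1]<.04)
def cost(r):
    c,s=np.cos(r[2]),np.sin(r[2])
    def ed(X,hx,hy):
        d=X-r[:2]; x=d@[c,s]; y=d@[-s,c]
        a=np.abs(x)-hx; b=np.abs(y)-hy
        out=np.hypot(np.maximum(a,0),np.maximum(b,0)); ins=np.minimum(np.maximum(a,b),0)
        return out,ins
    o,i=ed(F[:,:2],.036,.046); d1=np.minimum(np.abs(o+i),.01).mean()
    o,i=ed(P[mr][:,:2],.034,.044); d2=np.minimum(o,.01).mean()
    return d1+d2*2
best=min((minimize(cost,[.61+a,-.02+b,np.deg2rad(105+g)],method='Nelder-Mead',options=dict(xatol=1e-5,fatol=1e-8,initial_simplex=np.array([.61+a,-.02+b,np.deg2rad(105+g)])+np.array([[0,0,0],[.01,0,0],[0,.01,0],[0,0,.1]]))) for a in(-.01,0,.01) for b in (-.01,0,.01) for g in (-4,4)),key=lambda r:r.fun)
k=best.x; print('crate',k,np.rad2deg(k[2]),best.fun)
d=k[:2]-q[:2]; c,s=np.cos(q[2]),np.sin(q[2]); print('crate in pen',d@[c,s],d@[-s,c])
# overlay
o=cv2.resize(p['color'][:,:,::-1],None,fx=3,fy=3)
def poly(q,R,z,col):
    x0,x1,y0,y1=R; L=tf(q,np.array([[x0,y0],[x1,y0],[x1,y1],[x0,y1]]))
    uv=proj(p,np.c_[L,np.full(4,z)])*3+1; cv2.polylines(o,[uv.astype(int)],True,col,1)
poly(q,(-.055,.155,-.074,.074),.045,(255,0,0));poly(q,(-.055,.055,-.062,.062),.045,(255,0,0))
poly(k,(-.036,.036,-.046,.046),0,(0,0,255));poly(k,(-.036,.036,-.046,.046),.05,(0,0,255));poly(k,(-.033,.033,-.043,.043),.145,(0,255,255))
cv2.imwrite('pics/ov0.png',cv2.resize(o[480:920,560:1110],None,fx=1.4,fy=1.35))
cv2.imwrite
for n,b in [('jar',None)]:
    m=(abs(P[:,2]-.06)<.004)&(abs(P[:,0]-.42)<.05)&(abs(P[:,1]-.15)<.05); print('jar',np.median(P[m],0))
E
```

```text
pen [0.55031836 0.1382579  1.85163317] 106.0907657862142 0.00031209495499988723 926
gate [0.68628827 0.06040768] [ 0.82815109 -0.56050493] [0.62377039 0.10272071] [0.74544994 0.02036619] 199
hinge [[0.63283829 0.09753369]]
177
crate [ 0.60614612 -0.02299561  1.81758514] 104.1399572231083 0.0009193960549824952
crate in pen -0.17040942790405056 -0.00894765131963954
jar [0.41845056 0.14885296 0.06017407]
```

View pics/ov0.png

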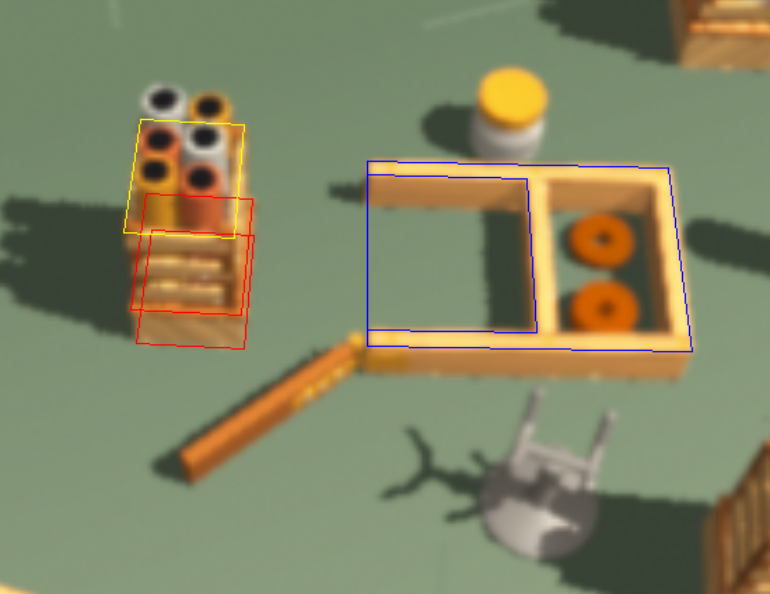

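Emit:
send_rows(
  deltas=[
    {"dp": [0, 0, 0.7], "rotation": [0, 0, 0]},
    {"dp": [0, 0, 0.7], "rotation": [0, 0, 0]},
    {"dp": [0.6, -0.9, 0.7], "rotation": [0, 0, -0.98]},
    {"dp": [0.6, -0.9, 0.7], "rotation": [0, 0, -0.98]},
    {"dp": [0.6, -0.9, 0.7], "rotation": [0, 0, -0.98]},
    {"dp": [0.6, -0.9, 0.7], "rotation": [0, 0, -0.98]},
    {"dp": [0.6, -0.9, 0.7], "rotation": [0, 0, -0.98]},
    {"dp": [0.6, -0.9, 0.7], "rotation": [0, 0, -0.98]},
  ],
  fingers=-0.2,
  grip_force=20,
)

```text
clock: 2.02
position: [0.2485, 0.4393, 0.3346]
ee_rot: [-0.0, 0.389, 0.921, 0.001]
contact_force: [0.5, 0.7, -0.1]
width: 0.0514
```

Emit:
send_rows(
  deltas=[
    {"dp": [0.65, -0.95, 0], "rotation": [0, 0, -0.98]},
    {"dp": [0.65, -0.95, 0], "rotation": [0, 0, -0.98]},
    {"dp": [0.65, -0.95, 0], "rotation": [0, 0, -0.98]},
    {"dp": [0.65, -0.95, 0], "rotation": [0, 0, -0.98]},
    {"dp": [0.65, -0.95, 0], "rotation": [0, 0, -0.98]},
    {"dp": [0.65, -0.95, 0], "rotation": [0, 0, -0.98]},
  ],
)

```text
clock: 2.52
position: [0.3263, 0.3262, 0.3342]
ee_rot: [-0.001, 0.6, 0.8, 0.0]
contact_force: [0.2, -0.1, 0.2]
width: 0.0513
```

Emit:
send_rows(
  deltas=[
    {"dp": [0.65, -0.95, 0], "rotation": [0, 0, 0]},
    {"dp": [0.65, -0.95, 0], "rotation": [0, 0, 0]},
    {"dp": [0.65, -0.95, 0], "rotation": [0, 0, 0]},
    {"dp": [0.65, -0.95, 0], "rotation": [0, 0, 0]},
    {"dp": [0.65, -0.95, 0], "rotation": [0, 0, 0]},
  ],
)

```text
clock: 2.93
position: [0.4059, 0.211, 0.334]
ee_rot: [0.0, 0.601, 0.799, -0.0]
contact_force: [0.2, 1.0, -0.2]
width: 0.051
```

Emit:
send_rows(
  deltas=[
    {"dp": [0.65, -0.95, 0], "rotation": [0, 0, 0]},
    {"dp": [0.65, -0.95, 0], "rotation": [0, 0, 0]},
    {"dp": [0.65, -0.95, 0], "rotation": [0, 0, 0]},
    {"dp": [0.65, -0.95, 0], "rotation": [0, 0, 0]},
    {"dp": [0.65, -0.95, 0], "rotation": [0, 0, 0]},
  ],
)

```text
clock: 3.35
position: [0.4841, 0.0973, 0.3337]
ee_rot: [-0.0, 0.602, 0.799, 0.0]
contact_force: [-0.9, 0.7, 0.5]
width: 0.0511
```

Emit:
send_rows(
  deltas=[
    {"dp": [0.6, -0.95, 0], "rotation": [0.961, 0.277, 0]},
    {"dp": [0.6, -0.95, 0], "rotation": [0.961, 0.277, 0]},
    {"dp": [0.6, -0.95, 0], "rotation": [0.961, 0.277, 0]},
    {"dp": [0.6, -0.95, 0], "rotation": [0.961, 0.277, 0]},
    {"dp": [0.6, -0.95, 0], "rotation": [0.961, 0.277, 0]},
    {"dp": [0.6, -0.95, 0], "rotation": [0.961, 0.277, 0]},
  ],
)

```text
clock: 3.85
position: [0.5551, -0.016, 0.3324]
ee_rot: [-0.2, 0.583, 0.773, 0.149]
contact_force: [-0.4, 0.4, 0.2]
width: 0.0518
```

Emit:
send_rows(
  deltas=[
    {"dp": [0.7, -1, 0], "rotation": [0, 0, 0]},
    {"dp": [0.7, -1, 0], "rotation": [0, 0, 0]},
    {"dp": [0.7, -1, 0], "rotation": [0, 0, 0]},
    {"dp": [0.7, -1, 0], "rotation": [0, 0, 0]},
    {"dp": [0.7, -1, 0], "rotation": [0, 0, 0]},
  ],
)

```text
clock: 4.27
position: [0.6408, -0.1362, 0.3335]
ee_rot: [-0.197, 0.583, 0.775, 0.148]
contact_force: [-0.0, 0.1, 0.3]
width: 0.0511
```

```bash
python3 - <<'E'
from h import *
s=monitor.get_state();print(s['position'],s['ee_rot'],s['qpos'])
from scipy.spatial.transform import Rotation as Ro
q=s['ee_rot'];R=Ro.from_quat([q[1],q[2],q[3],q[0]]).as_matrix();print(R.round(3), np.rad2deg(np.arctan2(R[1,1],R[0,1])))
p=eyes.get_image('scene');save('s1',p)
# pen pose
q=[.5503,.1383,1.8516];d=np.array(s['position'])[:2]-q[:2];c,n=np.cos(q[2]),np.sin(q[2]);print(d@[c,n],d@[-n,c])
E
```

```text
[ 0.64083724 -0.13619592  0.33354764] [-0.19680407  0.58255824  0.77454177  0.14825348] [-0.49860251  0.53400766  0.99258546  0.37523637  1.95413017 -0.69799128]
[[-0.244  0.961 -0.132]
 [ 0.844  0.277  0.459]
 [ 0.478  0.    -0.879]] 16.098745752095503
-0.2888351454507092 -0.010920680959386132
```

View pics/s1.png

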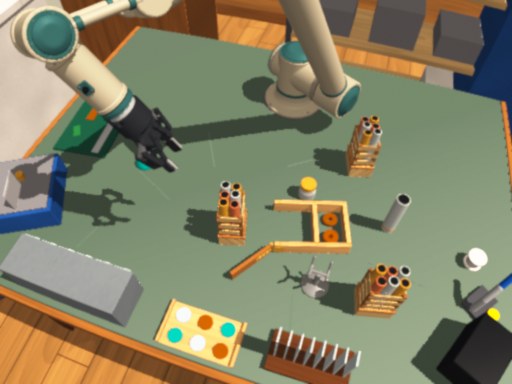

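```bash
python3 - <<'E'
from h import *
p=np.load('scene0.npy',allow_pickle=True).item();W=cloud(p)
for n,(u,v) in dict(dome=(147,161),stand=(317,285),tube=(396,213)).items():
    w=W[v-8:v+9,u-10:u+11].reshape(-1,3);w=w[w[:,2]>.01];print(n,np.nanmedian(w,0))
E
```

```text
dome [ 0.46282788 -0.37351777  0.02717061]
stand [0.70064534 0.24014247 0.01427819]
tube [0.47432779 0.4002367  0.10051161]
```

Emit:
send_rows(
  deltas=[
    {"dp": [0, 0, -1], "rotation": [0, 0, 0]},
    {"dp": [0, 0, -1], "rotation": [0, 0, 0]},
    {"dp": [0, 0, -1], "rotation": [0, 0, 0]},
    {"dp": [0, 0, -1], "rotation": [0, 0, 0]},
  ],
)

```text
clock: 4.65
position: [0.6345, -0.1312, 0.2089]
ee_rot: [-0.204, 0.582, 0.773, 0.147]
contact_force: [-0.6, 0.9, -0.6]
width: 0.0512
```

Emit:
send_rows(
  deltas=[
    {"dp": [0, 0, -1], "rotation": [0, 0, 0]},
    {"dp": [0, 0, -1], "rotation": [0, 0, 0]},
    {"dp": [0, 0, -1], "rotation": [0, 0, 0]},
    {"dp": [0, 0, -1], "rotation": [0, 0, 0]},
  ],
)

```text
clock: 4.98
position: [0.6355, -0.1328, 0.0909]
ee_rot: [-0.203, 0.582, 0.773, 0.147]
contact_force: [-1.5, 0.7, -1.0]
width: 0.0513
```

Emit:
send_rows(
  deltas=[
    {"dp": [0, 0, -0.25], "rotation": [0, 0, 0]},
    {"dp": [0, 0, -0.5], "rotation": [0, 0, 0]},
    {"dp": [0, 0, -0.5], "rotation": [0, 0, 0]},
    {"dp": [0, 0, -0.5], "rotation": [0, 0, 0]},
  ],
)

```text
clock: 5.32
position: [0.6391, -0.1352, 0.037]
ee_rot: [-0.198, 0.582, 0.774, 0.149]
contact_force: [0.1, -0.7, 0.7]
width: 0.0513
```

```bash
python3 - <<'E'
from h import *
s=monitor.get_state();print(s['position'],s['ee_rot'])
q=[.5503,.1383,1.8516];d=np.array(s['position'])[:2]-q[:2];c,n=np.cos(q[2]),np.sin(q[2]);print(d@[c,n],d@[-n,c])
p=eyes.get_image('scene');cv2.imwrite('pics/s2.png',cv2.cvtColor(cv2.resize(p['color'][130:290,110:310],None,fx=3.7,fy=3.7),cv2.COLOR_RGB2BGR))
W=cloud(p).reshape(-1,3); l=W[:,:2]-q[:2]; x=l@[c,n];y=l@[-n,c]
m=(x>-.32)&(x<-.215)&(abs(y+.01)<.07)&(W[:,2]>.006)&(W[:,2]<.09)
for a in np.arange(-.31,-.21,.01):
    k=m&(abs(x-a)<.005); print(round(a,3),k.sum(),W[k,2].min().round(3) if k.any() else '', y[k].min().round(3) if k.any() else '', y[k].max().round(3) if k.any() else '')
E
```

```text
[ 0.63907744 -0.13518806  0.03702602] [-0.19794318  0.5824681   0.77414619  0.14915456]
-0.2873790727152052 -0.00950911422397135
-0.31 61 0.05 -0.072 0.044
-0.3 131 0.035 -0.072 0.051
-0.29 99 0.023 -0.064 0.045
-0.28 53 0.022 -0.048 0.029
-0.27 6 0.029 -0.043 0.018
-0.26 0   
-0.25 0   
-0.24 0   
-0.23 0   
-0.22 0
```

View pics/s2.png

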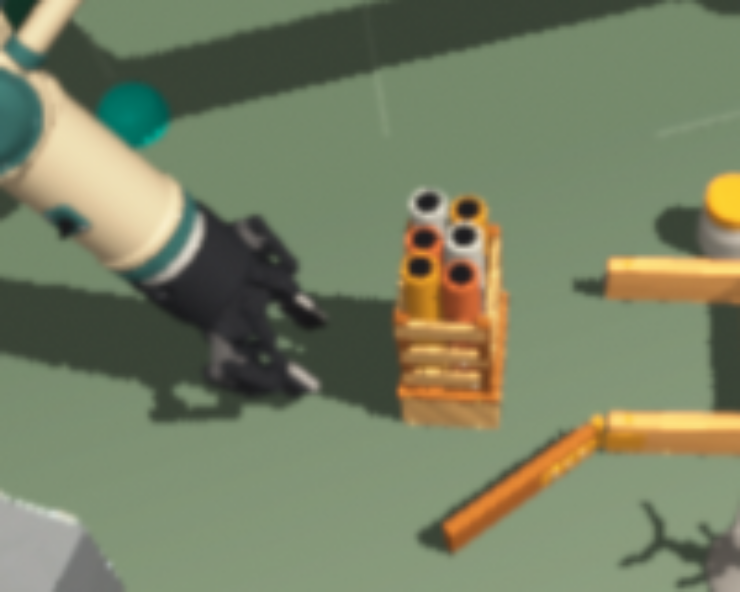

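Emit:
send_rows(
  deltas=[
    {"dp": [-0.03, 0.1, -0.04], "rotation": [0, 0, 0]},
    {"dp": [-0.06, 0.2, -0.04], "rotation": [0, 0, 0]},
    {"dp": [-0.09, 0.3, -0.04], "rotation": [0, 0, 0]},
    {"dp": [-0.11, 0.36, -0.04], "rotation": [0, 0, 0]},
    {"dp": [-0.12, 0.4, -0.04], "rotation": [0, 0, 0]},
    {"dp": [-0.12, 0.4, -0.04], "rotation": [0, 0, 0]},
  ],
)

```text
clock: 5.87
position: [0.6238, -0.0872, 0.0306]
ee_rot: [-0.198, 0.583, 0.774, 0.149]
contact_force: [0.6, 0.0, -0.5]
width: 0.0509
```

Emit:
send_rows(
  deltas=[
    {"dp": [-0.006, 0.02, 0], "rotation": [0, 0, 0]},
    {"dp": [-0.012, 0.04, 0], "rotation": [0, 0, 0]},
    {"dp": [-0.017, 0.06, 0], "rotation": [0, 0, 0]},
    {"dp": [-0.023, 0.08, 0], "rotation": [0, 0, 0]},
    {"dp": [-0.029, 0.1, 0], "rotation": [0, 0, 0]},
    {"dp": [-0.035, 0.12, 0], "rotation": [0, 0, 0]},
    {"dp": [-0.04, 0.14, 0], "rotation": [0, 0, 0]},
    {"dp": [-0.046, 0.16, 0], "rotation": [0, 0, 0]},
  ],
)

```text
clock: 6.53
position: [0.6194, -0.0705, 0.0294]
ee_rot: [-0.196, 0.584, 0.774, 0.148]
contact_force: [1.1, -3.8, -0.7]
width: 0.0512
```

```bash
cat > look.py <<'E'
from fit import *
import sys
q=np.array([.5503,.1383,1.8516]);c,n=np.cos(q[2]),np.sin(q[2])
s=monitor.get_state();d=np.array(s['position'])[:2]-q[:2];print('tcp pen',d@[c,n],d@[-n,c],s['position'],'F',np.round(s['contact_force'],1),s['clock'])
p=eyes.get_image('scene');cv2.imwrite(f'pics/{sys.argv[1]}.png',cv2.cvtColor(cv2.resize(p['color'][130:310,130:350],None,fx=3.4,fy=3.3),cv2.COLOR_RGB2BGR))
W=cloud(p).reshape(-1,3); l=W[:,:2]-q[:2]; x=l@[c,n];y=l@[-n,c];z=W[:,2]
col=p['color'].reshape(-1,3).astype(int); dark=col.max(1)<60
xc=float(sys.argv[2])
# far tray face (-y side) and top: z<.048
m=(abs(x-xc)<.07)&(y<.02)&(y>-.0605)&(z>.008)&(z<.047)&~dark&(x<xc+.05)
L=np.c_[x,y,z][m]
Rm=(abs(x-xc)<.06)&(abs(y)<.06)&(z>.055)&(z<.2)&(col[:,0]>90); U=np.c_[x,y,z][Rm]
def cost(r):
    a,b=np.cos(r[2]),np.sin(r[2])
    def ed(X,hx,hy):
        d=X-r[:2]; A=np.abs(d@[a,b])-hx;B=np.abs(d@[-b,a])-hy
        return np.hypot(np.maximum(A,0),np.maximum(B,0)),np.minimum(np.maximum(A,B),0)
    o,i=ed(L[:,:2],.036,.046);v=np.minimum(abs(o+i),.01).mean() if len(L) else 0
    o,i=ed(U[:,:2],.034,.044);return v+2*np.minimum(o,.01).mean()
b=min((minimize(cost,[xc+e,f,g],method='Nelder-Mead',options=dict(initial_simplex=np.array([xc+e,f,g])+np.array([[0,0,0],[.01,0,0],[0,.01,0],[0,0,.1]]))) for e in(-.01,0,.01) for f in(-.01,0,.01) for g in(-.05,.05)),key=lambda r:r.fun)
print('crate in pen',b.x.round(4),b.fun,len(L),len(U))
E
python3 look.py s3 -.17
```

```text
tcp pen -0.21978271426572601 -0.008537848709954202 [ 0.61941138 -0.07050841  0.02943088] F [ 1.1 -3.8 -0.7] 6.5333
crate in pen [-0.1691 -0.0086 -0.0178] 0.0016365119151773237 201 1199
```

View pics/s3.png

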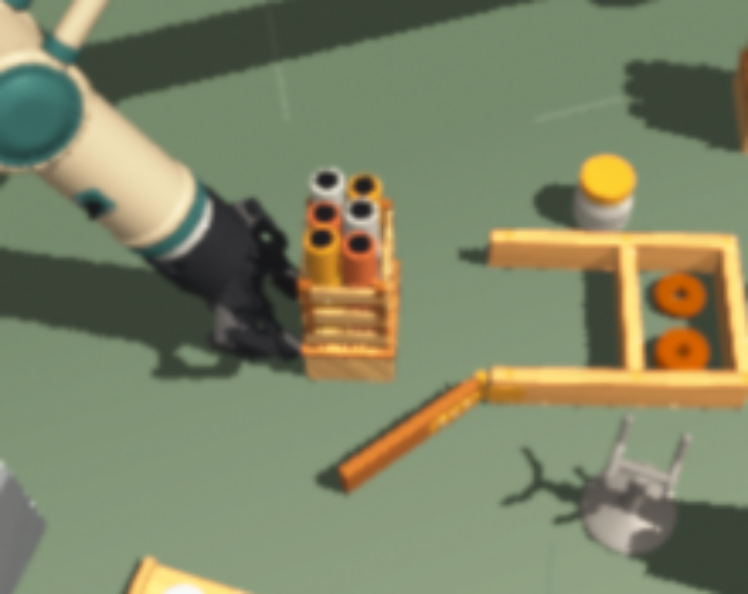

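Emit:
send_rows(
  deltas=[
    {"dp": [-0.007, 0.02, 0], "rotation": [0, 0, 0]},
    {"dp": [-0.015, 0.045, 0], "rotation": [0, 0, 0]},
    {"dp": [-0.025, 0.075, 0], "rotation": [0, 0, 0]},
    {"dp": [-0.037, 0.11, 0], "rotation": [0, 0, 0]},
    {"dp": [-0.05, 0.15, 0], "rotation": [0, 0, 0]},
    {"dp": [-0.063, 0.19, 0], "rotation": [0, 0, 0]},
    {"dp": [-0.077, 0.23, 0], "rotation": [0, 0, 0]},
    {"dp": [-0.09, 0.27, 0], "rotation": [0, 0, 0]},
    {"dp": [-0.102, 0.305, 0], "rotation": [0, 0, 0]},
    {"dp": [-0.112, 0.335, 0], "rotation": [0, 0, 0]},
    {"dp": [-0.12, 0.36, 0], "rotation": [0, 0, 0]},
    {"dp": [-0.125, 0.375, 0], "rotation": [0, 0, 0]},
  ],
)

```text
clock: 7.58
position: [0.6032, -0.0239, 0.0295]
ee_rot: [-0.198, 0.583, 0.774, 0.149]
contact_force: [1.1, -2.9, -1.7]
width: 0.051
```

```bash
python3 look.py s4 -.12
```

```text
tcp pen -0.17052970380438856 -0.00583533526497569 [ 0.60316533 -0.02393344  0.0294788 ] F [ 1.1 -2.9 -1.7] 7.5833
crate in pen [-0.1224 -0.006  -0.0087] 0.001545403581267955 186 1152
```

View pics/s4.png

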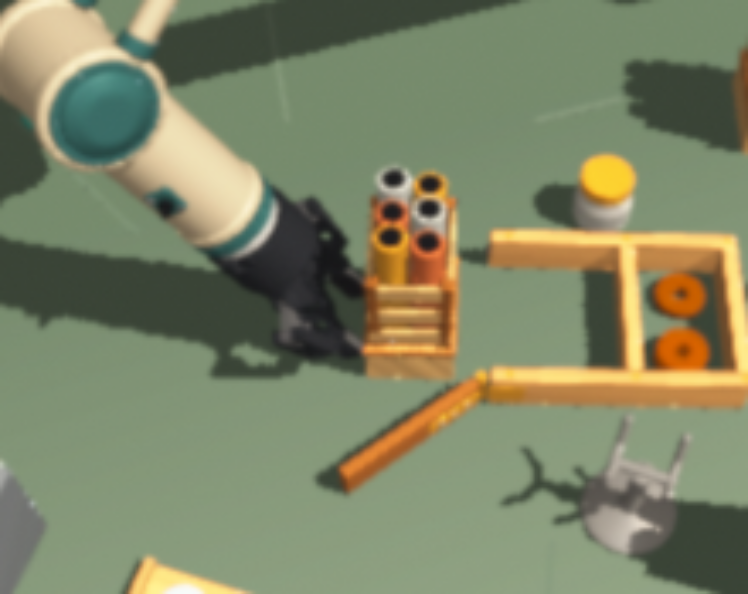

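Emit:
send_rows(
  deltas=[
    {"dp": [-0.011, 0.03, 0], "rotation": [0, 0, 0]},
    {"dp": [-0.024, 0.065, 0], "rotation": [0, 0, 0]},
    {"dp": [-0.04, 0.11, 0], "rotation": [0, 0, 0]},
    {"dp": [-0.06, 0.165, 0], "rotation": [0, 0, 0]},
    {"dp": [-0.082, 0.225, 0], "rotation": [0, 0, 0]},
    {"dp": [-0.105, 0.29, 0], "rotation": [0, 0, 0]},
    {"dp": [-0.128, 0.35, 0], "rotation": [0, 0, 0]},
    {"dp": [-0.15, 0.41, 0], "rotation": [0, 0, 0]},
    {"dp": [-0.17, 0.465, 0], "rotation": [0, 0, 0]},
    {"dp": [-0.186, 0.51, 0], "rotation": [0, 0, 0]},
    {"dp": [-0.198, 0.545, 0], "rotation": [0, 0, 0]},
    {"dp": [-0.206, 0.565, 0], "rotation": [0, 0, 0]},
  ],
)

```text
clock: 8.63
position: [0.5783, 0.0441, 0.0295]
ee_rot: [-0.198, 0.583, 0.774, 0.149]
contact_force: [1.1, -3.4, -1.7]
width: 0.0512
```

```bash
python3 look.py s5 -.05
```

```text
tcp pen -0.09829228629644012 -0.0008348715450952431 [0.57834171 0.04408889 0.02953372] F [ 1.1 -3.4 -1.7] 8.6333
crate in pen [-0.0492 -0.001   0.0015] 0.0015327916433148783 173 1160
```

View pics/s5.png

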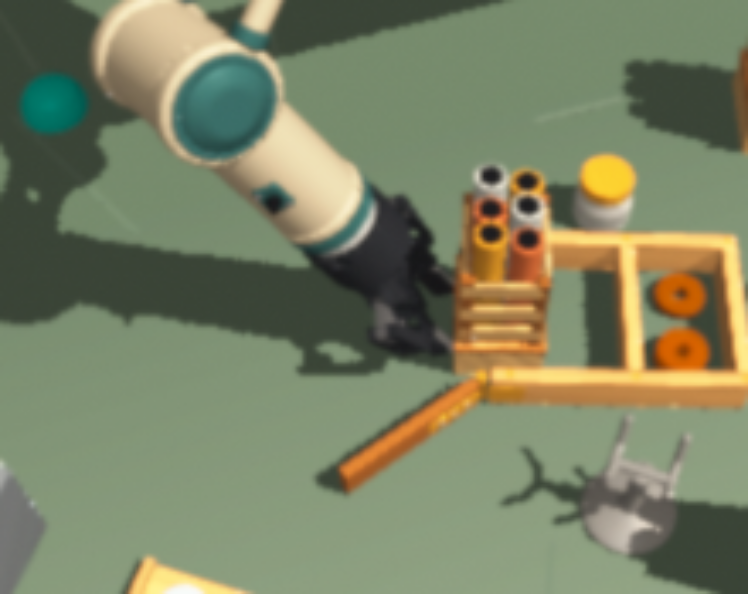

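Emit:
send_rows(
  deltas=[
    {"dp": [-0.009, 0.03, 0], "rotation": [0, 0, 0]},
    {"dp": [-0.019, 0.065, 0], "rotation": [0, 0, 0]},
    {"dp": [-0.031, 0.108, 0], "rotation": [0, 0, 0]},
    {"dp": [-0.045, 0.156, 0], "rotation": [0, 0, 0]},
    {"dp": [-0.059, 0.205, 0], "rotation": [0, 0, 0]},
    {"dp": [-0.073, 0.253, 0], "rotation": [0, 0, 0]},
    {"dp": [-0.087, 0.302, 0], "rotation": [0, 0, 0]},
    {"dp": [-0.1, 0.348, 0], "rotation": [0, 0, 0]},
    {"dp": [-0.112, 0.388, 0], "rotation": [0, 0, 0]},
    {"dp": [-0.122, 0.422, 0], "rotation": [0, 0, 0]},
    {"dp": [-0.129, 0.448, 0], "rotation": [0, 0, 0]},
    {"dp": [-0.134, 0.465, 0], "rotation": [0, 0, 0]},
  ],
)

```text
clock: 9.68
position: [0.5625, 0.0996, 0.0296]
ee_rot: [-0.198, 0.583, 0.774, 0.149]
contact_force: [1.1, -4.9, 1.6]
width: 0.0512
```

```bash
python3 look.py s6 .01
```

```text
tcp pen -0.04059060317443864 -0.0009695044316294404 [0.56248032 0.09956788 0.02957098] F [ 1.1 -4.9  1.6] 9.6833
crate in pen [ 0.0118 -0.0012  0.0026] 0.00356564124119003 228 1239
```

View pics/s6.png

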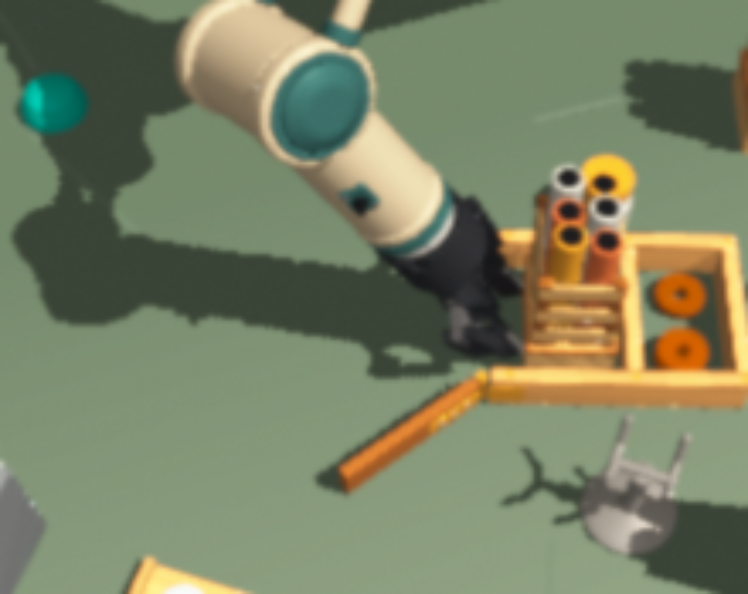

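Emit:
send_rows(
  deltas=[
    {"dp": [0.03, -0.1, 0], "rotation": [0, 0, 0]},
    {"dp": [0.1, -0.35, 0], "rotation": [0, 0, 0]},
    {"dp": [0.277, -0.961, 0], "rotation": [0, 0, 0]},
    {"dp": [0.277, -0.961, 0], "rotation": [0, 0, 0]},
    {"dp": [0.277, -0.961, 0], "rotation": [0, 0, 0]},
    {"dp": [0.277, -0.961, 1], "rotation": [0, 0, 0]},
    {"dp": [0.277, -0.961, 1], "rotation": [0, 0, 0]},
    {"dp": [0.277, -0.961, 1], "rotation": [0, 0, 0]},
    {"dp": [0.277, -0.961, 1], "rotation": [0, 0, 0]},
  ],
)

```text
clock: 10.48
position: [0.5991, -0.0169, 0.1567]
ee_rot: [-0.193, 0.583, 0.775, 0.152]
contact_force: [0.7, 0.5, 0.8]
width: 0.0513
```

Emit:
send_rows(
  deltas=[
    {"dp": [0.7, 0, 0], "rotation": [-0.961, -0.277, 0]},
    {"dp": [0.9, 0.1, 0], "rotation": [-0.961, -0.277, 0]},
    {"dp": [1, 0.2, 0], "rotation": [-0.961, -0.277, 0]},
    {"dp": [1, 0.3, 0], "rotation": [-0.961, -0.277, 0]},
    {"dp": [1, 0.4, 0], "rotation": [-0.961, -0.277, 0]},
    {"dp": [1, 0.4, 0], "rotation": [-0.961, -0.277, 0]},
    {"dp": [1, 0.4, 0], "rotation": [-0.961, -0.277, 0]},
  ],
  fingers=1,
)

```text
clock: 11.07
position: [0.7146, 0.032, 0.1487]
ee_rot: [-0.002, 0.601, 0.799, -0.001]
contact_force: [-0.4, -0.8, -0.6]
width: -0.0001
```

```bash
python3 look.py s7 .01;python3 -c "
from h import *
s=monitor.get_state();print(s['ee_rot'],s['width'],s['qpos'])"
```

```text
tcp pen -0.14767505398927713 -0.12839684360372478 [0.71459281 0.03199128 0.14870762] F [-0.4 -0.8 -0.6] 11.0667
crate in pen [ 0.0126 -0.0013  0.0104] 0.0029873609171717098 209 1234
[-1.34240421e-03  6.02216923e-01  7.98331135e-01 -6.12900977e-04] 0.00011639508940769082 [-5.47820125e-02  5.47500270e-01  1.31828273e+00  5.00710558e-04
  1.27872188e+00 -3.33171267e-01]
```

View pics/s7.png

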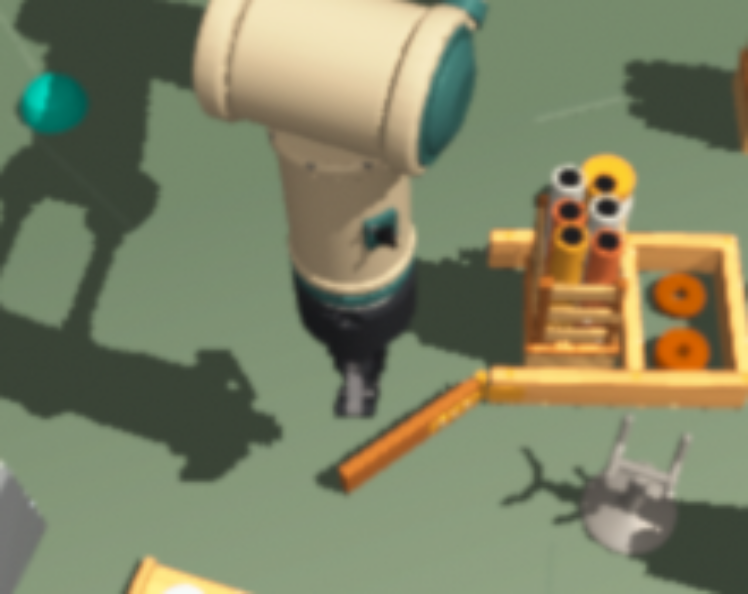

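Emit:
send_rows(
  deltas=[
    {"dp": [0.3, 0.38, 0], "rotation": [0, 0, 0]},
    {"dp": [0.3, 0.38, 0], "rotation": [0, 0, 0]},
    {"dp": [0.3, 0.38, -0.3], "rotation": [0, 0, 0]},
    {"dp": [0.3, 0.38, -0.6], "rotation": [0, 0, 0]},
    {"dp": [0.3, 0.38, -0.86], "rotation": [0, 0, 0]},
    {"dp": [0.3, 0.38, -0.86], "rotation": [0, 0, 0]},
    {"dp": [0.3, 0.38, -0.86], "rotation": [0, 0, 0]},
  ],
)

```text
clock: 11.7
position: [0.7503, 0.0745, 0.0439]
ee_rot: [-0.003, 0.603, 0.798, -0.002]
contact_force: [0.9, 0.1, 0.4]
width: 0.0002
```

```bash
python3 look.py s8 .01
```

```text
tcp pen -0.11669307341230757 -0.1744511393984999 [0.75025733 0.07452272 0.04393857] F [0.9 0.1 0.4] 11.7
crate in pen [ 0.0127 -0.0013  0.0123] 0.0028982899215034934 208 1229
```

View pics/s8.png

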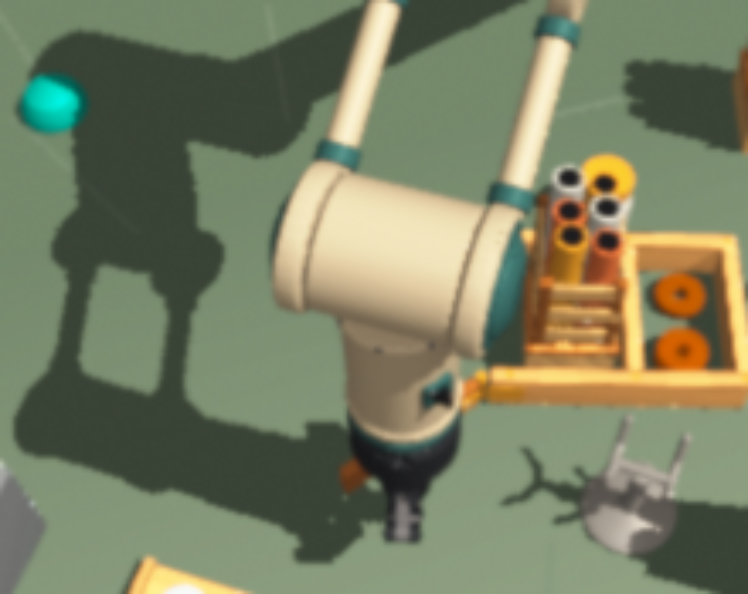

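```bash
python3 - <<'E'
from h import *
q=np.array([.5503,.1383,1.8516]);c,n=np.cos(q[2]),np.sin(q[2])
p=eyes.get_image('scene');W=cloud(p)
# column samples of crop pixels -> image: u=130+px/3.4, v=130+py/3.3
for px,py in [(400,180),(400,220),(400,260),(400,300),(400,320),(400,345),(400,400),(400,430),(400,460),(500,250),(500,300),(500,340),(515,210),(480,345),(455,400)]:
    u=int(130+px/3.4);v=int(130+py/3.3);w=W[v,u];d=w[:2]-q[:2];print(px,py,w.round(3),'pen',(d@[c,n]).round(3),(d@[-n,c]).round(3))
E
```

```text
400 180 [ 0.438 -0.037  0.004] pen -0.137 0.156
400 220 [0.754 0.075 0.43 ] pen -0.117 -0.178
400 260 [0.774 0.082 0.426] pen -0.116 -0.199
400 300 [0.788 0.086 0.411] pen -0.116 -0.214
400 320 [0.792 0.087 0.397] pen -0.116 -0.218
400 345 [0.785 0.084 0.354] pen -0.117 -0.21
400 400 [0.787 0.084 0.288] pen -0.118 -0.212
400 430 [0.787 0.083 0.245] pen -0.119 -0.212
400 460 [0.783 0.081 0.19 ] pen -0.12 -0.208
500 250 [0.758 0.129 0.434] pen -0.066 -0.197
500 300 [0.773 0.135 0.411] pen -0.065 -0.213
500 340 [ 0.574  0.1   -0.   ] pen -0.044 -0.012
515 210 [0.727 0.128 0.426] pen -0.059 -0.167
480 345 [0.792 0.131 0.393] pen -0.075 -0.23
455 400 [0.779 0.114 0.292] pen -0.087 -0.213
```

```bash
python3 - <<'E'
import numpy as np
H=np.array([.6328,.0975]);
def P(a,r=.11,o=.018):
    t=np.deg2rad(196.1+a);return H+r*np.array([np.cos(t),np.sin(t)])+o*np.array([np.cos(t+np.pi/2),np.sin(t+np.pi/2)])
cur=np.array([.7503,.0745]); 
for seq in ([(130,.035),(130,.026),(128,.018),(124,.018),(119,.018),(113,.018),(107,.018),(101,.018),(95,.018),(89,.018),(84,.018),(80,.018)],
 [(77,.018),(72,.018)]+[(a,.018) for a in (66,60,54,48,42,36,31,27,24,22)],[(a,.018) for a in (20,17,14,11,9,7,5.5,4,3,2,1,0)]):
    for a,o in seq: print(a,((P(a,o=o)-cur)/.12).round(2).tolist(),P(a,o=o).round(3))
    cur=P(*[seq[-1][0]],o=seq[-1][1]);print()
E
```

```text
130 [-0.06, -0.08] [0.744 0.065]
130 [-0.1, -0.14] [0.739 0.058]
128 [-0.15, -0.22] [0.732 0.048]
124 [-0.18, -0.28] [0.729 0.041]
119 [-0.22, -0.35] [0.723 0.033]
113 [-0.28, -0.43] [0.716 0.023]
107 [-0.35, -0.49] [0.708 0.015]
101 [-0.43, -0.56] [0.699 0.008]
95 [-0.51, -0.61] [0.689 0.001]
89 [-0.6, -0.65] [ 0.679 -0.004]
84 [-0.67, -0.68] [ 0.67  -0.008]
80 [-0.73, -0.7] [ 0.662 -0.01 ]

77 [-0.05, -0.01] [ 0.657 -0.011]
72 [-0.13, -0.03] [ 0.647 -0.013]
66 [-0.22, -0.03] [ 0.636 -0.014]
60 [-0.32, -0.03] [ 0.624 -0.014]
54 [-0.42, -0.02] [ 0.612 -0.012]
48 [-0.51, 0.01] [ 0.601 -0.009]
42 [-0.6, 0.04] [ 0.59  -0.005]
36 [-0.69, 0.08] [ 0.579 -0.   ]
31 [-0.76, 0.12] [0.571 0.005]
27 [-0.81, 0.16] [0.565 0.009]
24 [-0.85, 0.19] [0.56  0.013]
22 [-0.88, 0.21] [0.557 0.015]

20 [-0.02, 0.02] [0.555 0.018]
17 [-0.06, 0.06] [0.55  0.022]
14 [-0.09, 0.09] [0.547 0.027]
11 [-0.12, 0.13] [0.543 0.031]
9 [-0.14, 0.16] [0.541 0.035]
7 [-0.16, 0.19] [0.539 0.038]
5.5 [-0.17, 0.21] [0.537 0.04 ]
4 [-0.18, 0.23] [0.536 0.043]
3 [-0.19, 0.24] [0.535 0.044]
2 [-0.2, 0.26] [0.534 0.046]
1 [-0.2, 0.27] [0.533 0.048]
0 [-0.21, 0.29] [0.532 0.05 ]
```

Emit:
send_rows(
  deltas=[
    {"dp": [-0.06, -0.08, 0.02], "rotation": [0, 0, 0]},
    {"dp": [-0.1, -0.14, 0.02], "rotation": [0, 0, 0]},
    {"dp": [-0.15, -0.22, 0.02], "rotation": [0, 0, 0]},
    {"dp": [-0.18, -0.28, 0.02], "rotation": [0, 0, 0]},
    {"dp": [-0.22, -0.35, 0.02], "rotation": [0, 0, 0]},
    {"dp": [-0.28, -0.43, 0.02], "rotation": [0, 0, 0]},
    {"dp": [-0.35, -0.49, 0.02], "rotation": [0, 0, 0]},
    {"dp": [-0.43, -0.56, 0.02], "rotation": [0, 0, 0]},
    {"dp": [-0.51, -0.61, 0.02], "rotation": [0, 0, 0]},
    {"dp": [-0.6, -0.65, 0.02], "rotation": [0, 0, 0]},
    {"dp": [-0.67, -0.68, 0.02], "rotation": [0, 0, 0]},
    {"dp": [-0.73, -0.7, 0.02], "rotation": [0, 0, 0]},
  ],
)

```text
clock: 12.8
position: [0.6631, -0.0073, 0.0487]
ee_rot: [-0.0, 0.602, 0.798, -0.0]
contact_force: [1.0, 0.7, -0.2]
width: -0.0002
```

```bash
python3 look.py s9 .01
```

```text
tcp pen -0.17114160847561014 -0.06803291706994193 [ 0.66309639 -0.00728469  0.04870265] F [ 1.   0.7 -0.2] 12.8
crate in pen [ 0.0126 -0.0013  0.0041] 0.003020401422183773 203 1232
```

View pics/s9.png

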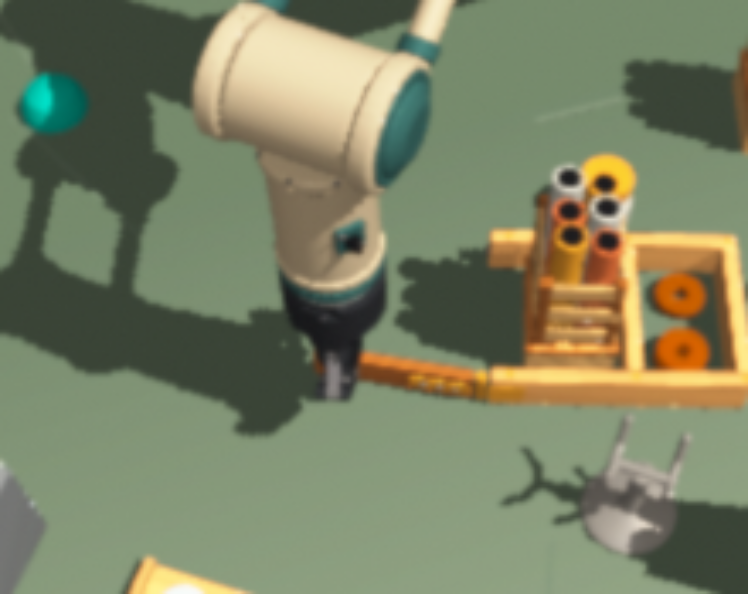

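The gate follows (crop, board from (490,383) to about (330,360)). Continue the arc.

Emit:
send_rows(
  deltas=[
    {"dp": [-0.05, -0.01, 0], "rotation": [0, 0, 0]},
    {"dp": [-0.13, -0.03, 0], "rotation": [0, 0, 0]},
    {"dp": [-0.22, -0.03, 0], "rotation": [0, 0, 0]},
    {"dp": [-0.32, -0.03, 0], "rotation": [0, 0, 0]},
    {"dp": [-0.42, -0.02, 0], "rotation": [0, 0, 0]},
    {"dp": [-0.51, 0.01, 0], "rotation": [0, 0, 0]},
    {"dp": [-0.6, 0.04, 0], "rotation": [0, 0, 0]},
    {"dp": [-0.69, 0.08, 0], "rotation": [0, 0, 0]},
    {"dp": [-0.76, 0.12, 0], "rotation": [0, 0, 0]},
    {"dp": [-0.81, 0.16, 0], "rotation": [0, 0, 0]},
    {"dp": [-0.85, 0.19, 0], "rotation": [0, 0, 0]},
    {"dp": [-0.88, 0.21, 0], "rotation": [0, 0, 0]},
  ],
)

```text
clock: 13.85
position: [0.5583, 0.0192, 0.0488]
ee_rot: [0.0, 0.602, 0.799, 0.0]
contact_force: [0.3, 0.4, -0.4]
width: 0.0004
```

```bash
python3 look.py s10 .01
```

```text
tcp pen -0.11667315069469486 0.0253439381793397 [0.5582821  0.01917307 0.04880067] F [ 0.3  0.4 -0.4] 13.85
crate in pen [ 0.0127 -0.0013  0.0108] 0.0030966138203413723 208 1233
```

View pics/s10.png

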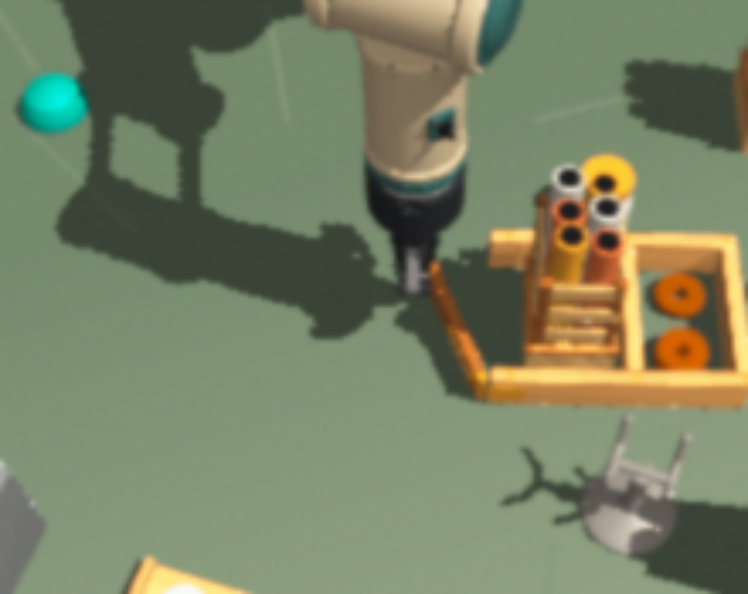

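Emit:
send_rows(
  deltas=[
    {"dp": [-0.02, 0.02, 0], "rotation": [0, 0, 0]},
    {"dp": [-0.06, 0.06, 0], "rotation": [0, 0, 0]},
    {"dp": [-0.09, 0.09, 0], "rotation": [0, 0, 0]},
    {"dp": [-0.12, 0.13, 0], "rotation": [0, 0, 0]},
    {"dp": [-0.14, 0.16, 0], "rotation": [0, 0, 0]},
    {"dp": [-0.16, 0.19, 0], "rotation": [0, 0, 0]},
    {"dp": [-0.17, 0.21, 0], "rotation": [0, 0, 0]},
    {"dp": [-0.18, 0.23, 0], "rotation": [0, 0, 0]},
    {"dp": [-0.19, 0.24, 0], "rotation": [0, 0, 0]},
    {"dp": [-0.19, 0.25, 0], "rotation": [0, 0, 0]},
    {"dp": [-0.19, 0.25, 0], "rotation": [0, 0, 0]},
  ],
)

```text
clock: 14.82
position: [0.5358, 0.0488, 0.0487]
ee_rot: [-0.0, 0.602, 0.799, -0.0]
contact_force: [0.2, 1.1, -0.2]
width: 0.0001
```

```bash
python3 look.py s11 .01
```

```text
tcp pen -0.08199228437123546 0.03877106794733584 [0.53576983 0.04877456 0.04870822] F [ 0.2  1.1 -0.2] 14.8167
crate in pen [ 0.0126 -0.0014  0.0091] 0.0039274313463015156 241 1233
```

View pics/s11.png

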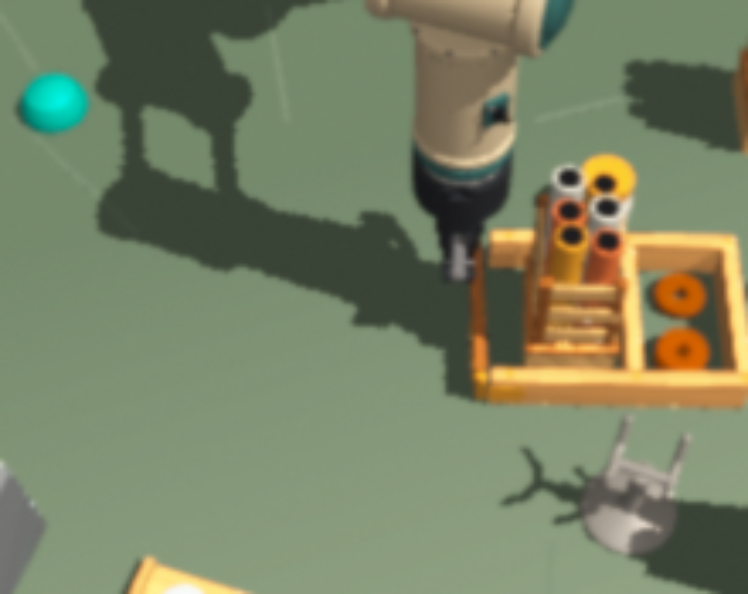

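Emit:
send_rows(
  deltas=[
    {"dp": [-0.003, 0.01, 0], "rotation": [0, 0, 0]},
    {"dp": [-0.006, 0.02, 0], "rotation": [0, 0, 0]},
    {"dp": [-0.009, 0.03, 0], "rotation": [0, 0, 0]},
    {"dp": [-0.009, 0.03, 0], "rotation": [0, 0, 0]},
  ],
)

```text
clock: 15.2
position: [0.5347, 0.0524, 0.0487]
ee_rot: [-0.0, 0.602, 0.799, 0.0]
contact_force: [-0.1, -0.1, 0.2]
width: 0.0003
```

Emit:
send_rows(
  deltas=[
    {"dp": [-0.003, 0.01, 0], "rotation": [0, 0, 0]},
    {"dp": [-0.006, 0.02, 0], "rotation": [0, 0, 0]},
    {"dp": [-0.006, 0.02, 0], "rotation": [0, 0, 0]},
  ],
)

```text
clock: 15.45
position: [0.5344, 0.0536, 0.0487]
ee_rot: [0.001, 0.601, 0.799, -0.001]
contact_force: [-0.0, -3.4, 0.0]
width: 0.0
```

Emit:
send_rows(
  deltas=[
    {"dp": [-0.003, 0.01, 0], "rotation": [0, 0, 0]},
    {"dp": [-0.005, 0.016, 0], "rotation": [0, 0, 0]},
    {"dp": [-0.005, 0.016, 0], "rotation": [0, 0, 0]},
  ],
)

```text
clock: 15.7
position: [0.5345, 0.0538, 0.0488]
ee_rot: [0.002, 0.601, 0.799, -0.002]
contact_force: [1.0, -10.0, -1.0]
width: -0.0001
```

Emit:
send_rows(
  deltas=[
    {"dp": [0.02, -0.07, 0], "rotation": [0, 0, 0]},
    {"dp": [0.08, -0.28, 0], "rotation": [0, 0, 0]},
    {"dp": [0.2, -0.7, 0], "rotation": [0, 0, 0]},
    {"dp": [0.28, -0.96, 0.3], "rotation": [0, 0, 0]},
    {"dp": [0.28, -0.96, 0.8], "rotation": [0, 0, 0]},
    {"dp": [0.28, -0.96, 0.8], "rotation": [0, 0, 0]},
    {"dp": [0.28, -0.96, 0.8], "rotation": [0, 0, 0]},
  ],
)

```text
clock: 16.28
position: [0.5718, -0.0608, 0.151]
ee_rot: [0.006, 0.603, 0.798, 0.003]
contact_force: [0.4, -0.0, -0.5]
width: 0.0002
```

```bash
python3 look.py s12 .01; python3 - <<'E'
from h import *
q=np.array([.5503,.1383,1.8516]);c,n=np.cos(q[2]),np.sin(q[2])
p=eyes.get_image('scene');W=cloud(p).reshape(-1,3);l=W[:,:2]-q[:2]; x=l@[c,n];y=l@[-n,c];z=W[:,2]
m=(abs(z-.04)<.004)&(x<-.052)&(x>-.085)&(y>-.06)&(y<.08)
print(m.sum(),'gate slope',np.polyfit(y[m],x[m],1), y[m].min(),y[m].max())
p0=np.load('scene0.npy',allow_pickle=True).item();W0=cloud(p0)
Wn=cloud(p)
for k,(u,v) in dict(dome=(147,161),stand=(317,285),tube=(396,213),jar=(309,185),w=(330,218),w2=(330,236)).items():
    f=lambda A:np.nanmedian(A[v-4:v+5,u-4:u+5].reshape(-1,3),0); print(k,(f(Wn)-f(W0)).round(4))
E
```

```text
tcp pen -0.19724470078617623 0.03451202128134062 [ 0.57180173 -0.06078347  0.15100594] F [ 0.4 -0.  -0.5] 16.2833
crate in pen [ 0.0124 -0.0014  0.0092] 0.0043322440882584004 257 1235
159 gate slope [ 0.00223624 -0.06112258] -0.059055372431380454 0.07082660420351446
dome [0.0008 0.0001 0.0004]
stand [-0.0006 -0.0001 -0.0003]
tube [ 0.0005 -0.0002 -0.0006]
jar [0.0917 0.0051 0.1248]
w [-0.0003  0.0001 -0.0007]
w2 [-0.0008 -0.0002  0.0001]
```

View pics/s12.png

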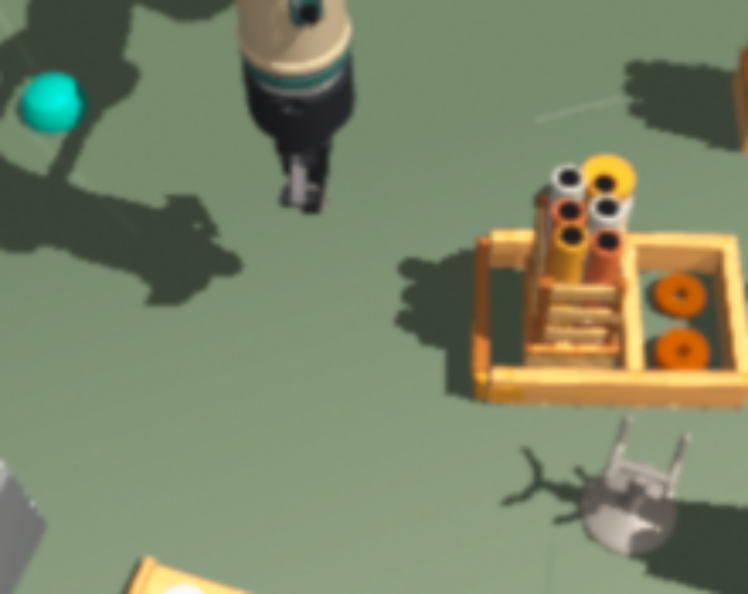

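```bash
python3 -c "
from rig import manip; print(manip.sign_off())"
```

```text
the job is handed in; nothing more can be done
None
```

The crate is standing inside the gated bay, the gate is shut behind it, and I have handed the job in. The sign-off reports no verdict. Everything was done by pushing, and it took about 16 s of the 72 s.

- **Crate:** I pushed it low on its tray with the two tilted fingertips, at about 3–5 N. In the last picture it stands upright at about x +12 mm, y −1 mm in the pen's frame, within the ±22 mm tolerance.
- **Gate:** I pushed it round from its far side with the closed fingers. It came against a firm stop at 10 N, and the measured angle afterwards was about 0.002 rad.
- **Arm:** It is clear of everything, with about zero force on the tool.
- **Other things:** The dome, tube, stand and wheels show less than 1.2 mm of change.
- **Jar (check failed):** The depth check there read the crate's tubes, which now partly hide the jar. By eye, its cap is still in the same place.

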